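# Make up the stencil kit and the touch-up kit

## Robot

A 6-joint arm with a two-finger parallel gripper is mounted at the origin on a cart in front of the work surface, level with it; the furniture and walls round the work are solid. World frame = base frame: x ahead of the robot, y to its left, z up, the work surface at z = 0. Lengths are in m, angles in degrees, forces in N, time in s.
With the tool pointing down it reaches from about 0.3 to 0.75 m from the base axis. Payload 8.5 kg.
Tool frame: the origin (TCP) lies on the centre line of the jaws, within the pads' length; the fingertips stand 14 mm ahead of it and the grasp point (between the pads) lies 5 mm behind it; z points along the fingers, x is the direction in which the jaws open and shut, and the axes are right-handed (so a half turn about z gives the same grasp; the last joint's range is limited). The gripper opens to 85 mm and grips with 20 to 120 N. Pads are 22 mm wide; open, the fingers measure 114 mm over their backs; the gripper's body (76 mm by 85 mm) begins 54 mm behind the grasp point. The pads swing forward as they close: fully open they stand 13 mm farther back than shut.
Start: joints at [-75.59, 21.807, 74.336, -0, 83.858, -12.336], TCP at [0.248, -0.491, 0.245] pointing down, gripper open.
Joint ranges: [-178.18, 178.18], [-50.72, 133.34], [12.68, 142.11], [-81.47, 261.47], [9.98, 163.14], [-165.26, 165.26]. Speed limits (degrees/s): [136.94, 136.94, 180, 180, 180, 180].

## Interface

Orientations are given as a 3x3 rotation matrix whose columns are the frame's x, y, z axes.
In Python, from rig import * gives the robot as it stands.
- The arm moves only by the shell command python3 -m crank 'ROWS' [FORCE]. ROWS is JSON, one flat list of numbers, 7 for each row, row after row: the turn, a rotation vector about the world's x, y, z in rad, then the shift along the world's x, y, z in m, then the opening in per cent of the stroke, from 0 (shut) to 100 (fully open). A call has 1 to 20 rows; each row shifts and turns the commanded pose from where the row before left it; what a row does not reach is not made up. A row lasts 1/10 s, in which the tool goes at most 50 mm and 8.59 degrees, less where a joint would pass 70% of its speed; a pose out of reach is approached as far as the arm can. A call is refused whole if a number of a shift passes 0.05 or a number of a turn 0.15, either way. A call with a gripper value outside its range is refused whole. The fingers move at their own pace and stop on an object; FORCE is the grip in N (left out, the last holds). Time passes only in rows, so rows that do not move let the fingers close. It gives the time, the measured TCP pose, the force and the opening at its end, in the units of the state.
- observe(): the state, without advancing time (a new reading comes with each control period).
- get_image(name): name is "scene" or "top" or "wrist"; returns a dict with "frame" (384x512x3 uint8, red, green, blue), "fov_y" (degrees; the focal length in pixels is half the picture's height over the tangent of half this angle, whatever the lens; pixels are square), "cx", "cy" (the principal point, pixels), "k1" (the pictures are not rectified: a ray, as slopes to the right and down, at radius r is drawn at 1 + k1 r^2 times it, then the intrinsics apply), "world_to_cam" (4x4, takes a point from world to camera coordinates). Camera axes: x right, y up, looking along -z (the intrinsics and any distortion apply to the point x, -y, -z); pixel columns grow to the right and rows downward; lengths in m; the calibration is good to about 2 mm. A picture is of the moment at which its call begins. There is no depth.
- close_job(): hands the job in, once; it reports no verdict.
The state is a dict: "time_s": time; "q": joint angles; "qvel": joint speeds; "joint_efforts": joint torques, N m; "position": TCP position; "tool_rot": TCP orientation; "ft_force": force on the tool from outside, world axes, zero at the start; "wrist_torque": the same for the moment, N m; "grip_width": finger opening in m.
Only numpy, scipy, OpenCV 4.12 (cv2) and the standard library are available. Lean on these libraries where they do the work, as an engineer would, in place of code of your own. Each camera call takes 0.05 s, during which the arm holds its last target. There are 200 camera calls.

## Task

Make up the two screen-printing kits from the stock lying round the two trays. Stencil kit: in the tray with the two wooden V cradles, lay the scoop coater level on its two ribs, open side up, and the rolled film in the V cradles, and stand the small bottle upright in the black cup. Touch-up kit: in the tray with the tape roll, lay the flat brush in the notches of its two ribs and stand the lidded tub upright in the low round black seat; leave the open, empty tub standing where it is.

Things in the scene. Friction and masses are not known exactly. Their poses are not given: they have to be found in the camera images.
- stencil_tray: Stencil tray, plywood, fixed, 175 (its x) by 260 mm (its y); origin: centre of underside; floor z 6, sides 16, ends 28 mm high. Coater lies along y on 2 ribs (y +-85; notches 70 wide, horns to z 33): centre x 37.5, y 0, underside z 24. Film lies along y in 2 V cradles (y -95.5, -9.5; tops z 34): middle x -47.5, y -52.5, axis z 34. Bottle: black cup, bore 52, rim z 32, at x -47.5, y 80; it stands on the floor.
- touchup_tray: Touch-up tray, plywood, fixed, 175 (its x) by 260 mm (its y); origin: centre of underside; floor z 6, sides 16, ends 28 mm high. White tape roll (68 wide, 24 high) already packed at x -35, y -65. Brush lies along y, either way round, in 2 ribs (y +-55; notches 42 wide, horns to z 33): centre x 50, y 0, underside z 24. Tub: low black ring, bore 72, rim z 18, at x -35, y 70; it stands on the floor.
- scoop_coater: Scoop coater: aluminium trough with blue plastic ends, 208 mm along its y, 53 along its x, 180 g. Origin: centre of its underside. Wall at x +24 mm is 34 mm high, wall at x -23 only 16 mm, so take it across both walls (50 mm) at its middle with the fingertips 3 to 8 mm above its underside. Ends 40 mm high. It may lie either way round in the tray.
- flat_brush: Flat brush with red handle, 219 mm along its x (ferrule from x 36, bristles from 64 to 109), up to 25 mm wide, 10 mm thick, 40 g, lying flat. Origin: centre of its underside. Take it across its width near its middle, fingertips close to the surface.
- film_mid (a point): Rolled film sheet: rigid grey tube, 34 mm in diameter, 120 mm long, 30 g, lying on the bench. This point is the middle of its axis, 17 mm above the bench at the start; its x runs along the tube. Take it across the tube at its middle. It can roll if pushed.
- small_bottle: Small bottle with a black cap, 38 mm in diameter, 89 mm high, about 70 to 105 g, standing; straight body to about 55 mm, neck and cap above; it is the one in the stock round the trays, none at the back. Origin: centre of its underside.
- lidded_tub: Small ink tub closed with a grey snap lid, 78 mm high, 68 mm across the lid (fingers stop at about 62 mm), tapering to about 48 mm at the foot, up to 260 g, standing beside the trays, not at the back. Origin: centre of its underside. Take it round the top, fingertips 40 to 50 mm above its underside.
- open_tub: Small white empty tub without a lid (open hollow), 66 mm across, 80 mm high, standing. Origin: centre of its underside. It belongs to neither kit: leave it standing where it is.
Things that resemble listed ones, but are neither listed nor needed, are in the scene too. What is shaped like the open_tub but green is not meant.

How it is judged:
By the outcome, as a careful person would: the job done as asked, in the order asked, and still so for the second after the job is handed in, with the robot touching nothing.
It also fails if it takes over 136 s, if anything falls off the work surface, if the arm or the gripper's body presses on something with over 40 N, if the wrist force passes 120 N, or if a joint passes its speed limit or range.

## Working session

There is one attempt and no reset: what is moved stays moved. The work goes in short steps, Python scripts to look and compute and a shell command to move; the robot and the scene stay as the last step left them, time stands still between calls to the robot, and variables do not carry over. Pictures are saved under pics/ and viewed, about 12 in all and at most 16, crops included, and the job is handed in when it is done.

```bash
mkdir -p pics; ls; python3 - <<'E'
from rig import *
import cv2
for n in ("scene","top"):
    d=get_image(n); cv2.imwrite(f"pics/{n}0.png",cv2.resize(d["frame"][:,:,::-1],(800,600),interpolation=cv2.INTER_CUBIC))
    cv2.imwrite(f"pics/raw_{n}0.png",d["frame"][:,:,::-1])
    print(n,d["fov_y"],d["cx"],d["cy"],d["k1"],d["world_to_cam"])
E
```

```text
pics
scene 44.09116265298922 261.53406096695363 193.00889282569486 -0.18495838500631281 [[ 0.9103295  -0.41371238  0.01192745 -0.44124699]
 [ 0.22995214  0.52952574  0.816532   -0.15560215]
 [-0.34412529 -0.74057042  0.57717695 -1.42369786]
 [ 0.          0.          0.          1.        ]]
top 54.77423490681546 257.1093233292638 193.70752381364642 0.026754140931322123 [[-0.02750697 -0.99956968  0.01018882  0.01827808]
 [ 0.9822109  -0.0251324   0.18609169 -0.47137276]
 [-0.18575554  0.01512639  0.98247955 -1.01061777]
 [ 0.          0.          0.          1.        ]]
```

View pics/top0.png

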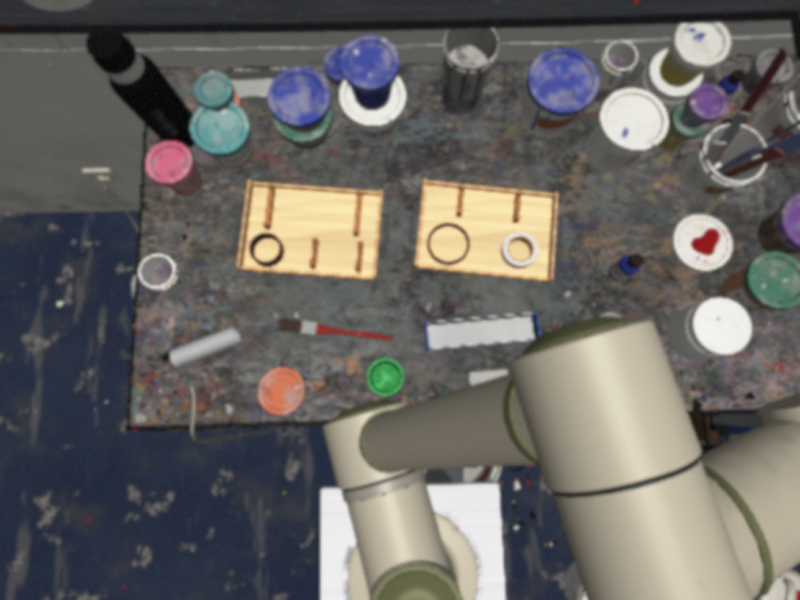

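View pics/scene0.png

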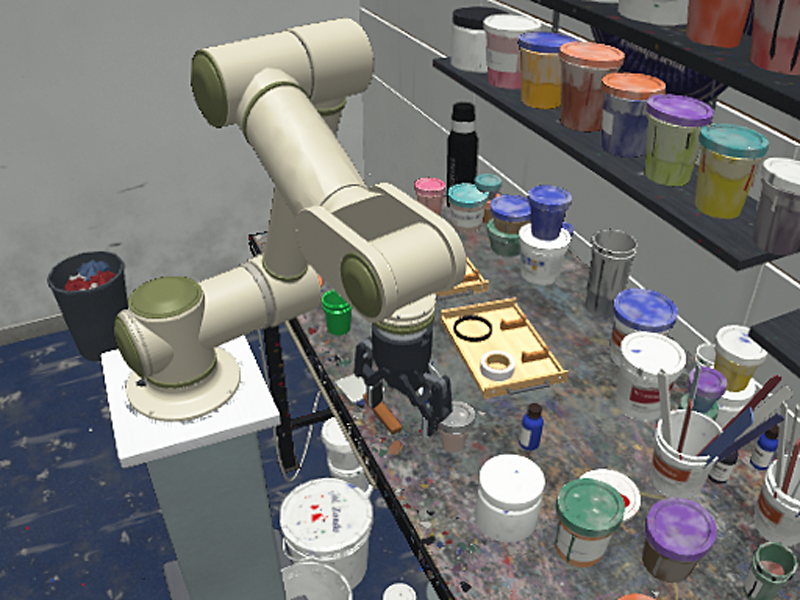

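The top view has +x up and +y left. On its left is the stencil tray, with the cup at (267,250), coater ribs at (270,208) and (358,214), and V cradles at (315,252) and (360,256). On its right is the touch-up tray, with the ring at (448,243) and tape at (519,250). The coater is at (482,331), the film at (205,346), and the brush around (335,330).

- **Bottle candidates:** blue ones at (630,265), and others at the back around (730,80). The one at (630,265) stands beside the trays, so it fits.
- **Tub candidates:** the grey lid at scene (457,420) / top (610,318) fits the lidded tub. The white tub at (157,271) is the open one, and the green one is not meant.

```bash
cat > h.py <<'E'
from rig import *
import cv2, numpy as np
def cam(d):
    f=192/np.tan(np.radians(d["fov_y"]/2)); return f,d["cx"],d["cy"],d["k1"],np.array(d["world_to_cam"])
def p2w(d,u,v,z):
    f,cx,cy,k,M=cam(d); a=np.array([(u-cx)/f,(v-cy)/f]); s=a.copy()
    for _ in range(20): s=a/(1+k*(s@s))
    R,t=M[:3,:3],M[:3,3]; c=-R.T@t; r=R.T@np.array([s[0],-s[1],-1]); return c+r*(z-c[2])/r[2]
def w2p(d,p):
    f,cx,cy,k,M=cam(d); q=M[:3,:3]@np.asarray(p)+M[:3,3]; s=np.array([q[0],-q[1]])/-q[2]; s=s*(1+k*(s@s)); return s*f+[cx,cy]
def snap(n,name,box=None,size=(800,600)):
    d=get_image(n); im=d["frame"][:,:,::-1]; cv2.imwrite(f"pics/raw_{name}.png",im)
    if box: x0,y0,x1,y1=box; im=im[y0:y1,x0:x1]
    s=min(size[0]/im.shape[1],size[1]/im.shape[0]); print("scale",s,"box",box)
    cv2.imwrite(f"pics/{name}.png",cv2.resize(im,None,fx=s,fy=s,interpolation=cv2.INTER_CUBIC)); return d
E
python3 - <<'E'
from h import *
im=cv2.imread("pics/raw_top0.png")
a=cv2.resize(im[105:275,85:365],None,fx=2.85,fy=2.85,interpolation=cv2.INTER_CUBIC)
cv2.imwrite("pics/c1.png",a)
im=cv2.imread("pics/raw_scene0.png")
b=im[240:310,260:370]; cv2.imwrite("pics/c2.png",cv2.resize(b,None,fx=5,fy=5,interpolation=cv2.INTER_CUBIC))
E
```

```text
(no output)
```

View pics/c1.png

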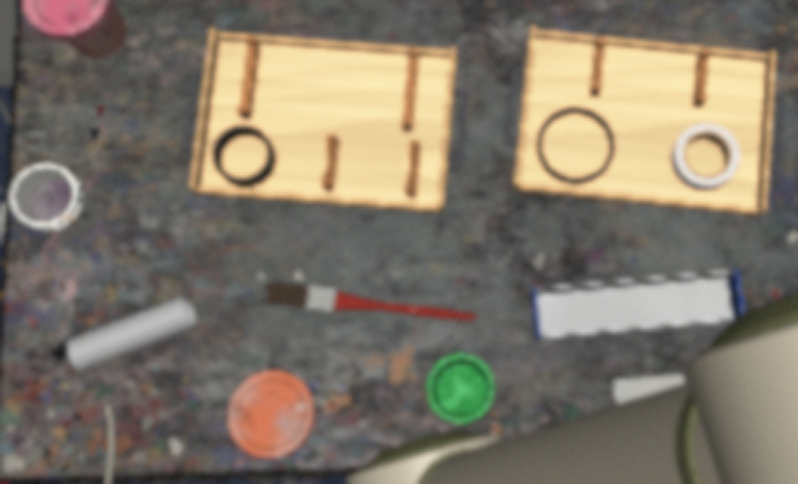

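View pics/c2.png

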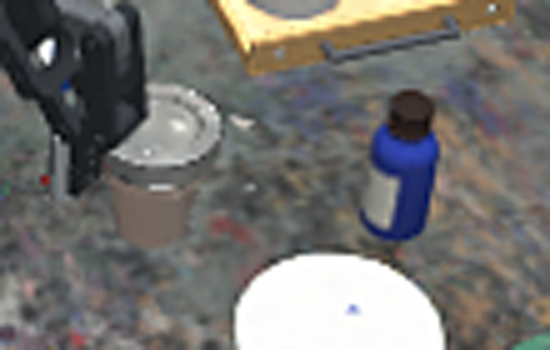

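c1 shows both trays, the coater with its ends at (540,314) and (740,294), film from (75,355) to (190,310), and brush from (267,293) to (474,316). c2 confirms the grey-lidded tub, with its lid at (165,130), and the blue bottle with black cap at (405,170), which stands alone in front.

```bash
python3 - <<'E'
from h import *
from scipy.optimize import least_squares
d=get_image("top"); s=get_image("scene")
C=lambda u,v:(85+u/2.85,105+v/2.85)
M=cam(d)[4]; print("camc",-M[:3,:3].T@M[:3,3])
def fit(obs):
    P=np.array([o[0] for o in obs]); U=np.array([C(*o[1]) for o in obs])
    def w(x): 
        c,si=np.cos(x[2]),np.sin(x[2]); return np.c_[x[0]+c*P[:,0]-si*P[:,1],x[1]+si*P[:,0]+c*P[:,1],P[:,2]]
    r=least_squares(lambda x:(np.array([w2p(d,p) for p in w(x)])-U).ravel(),[.5,.1,0]); print(r.x,np.degrees(r.x[2])); print(np.round(r.fun.reshape(-1,2),1).tolist())
c=[(.0875,.13,.028),(.0875,-.13,.028),(-.0875,.13,.028),(-.0875,-.13,.028)]
fit(list(zip(c,[(212,30),(456,47),(192,190),(443,210)]))+[((-.0475,.08,.032),(244,155))])
fit(list(zip(c,[(530,27),(776,52),(516,188),(768,211)]))+[((-.035,.07,.018),(576,145)),((-.035,-.065,.03),(706,156))])
for n,z,pts in [("coater",.036,[(540,314),(740,294)]),("film",.017,[(75,355),(190,310)]),("brush",.01,[(267,293),(474,316)]),("open",.08,[(44,195)])]:
    w=[p2w(d,*C(*p),z) for p in pts]; print(n,np.round(w,3).tolist(),"mid",np.round(np.mean(w,0),4), len(w)>1 and (np.linalg.norm(w[1]-w[0]),np.degrees(np.arctan2(*(w[0]-w[1])[[1,0]]))))
S=lambda u,v:(260+u/5,240+v/5)
print("bottle cap",p2w(s,*S(411,103),.089),"base",p2w(s,*S(394,222),0), "top-cap",p2w(d,637*.64,259*.64,.085))
print("lid",p2w(s,*S(168,127),.078))
E
```

```text
camc [0.27576238 0.02171049 1.08044361]
[ 0.62123982  0.17175713 -0.10000125] -5.729649640143865
[[-0.3, -0.3], [0.7, 0.2], [-0.6, 0.2], [0.6, -0.3], [-0.3, 0.1]]
[ 0.61319018 -0.16093607 -0.12567136] -7.200438343889836
[[0.0, -0.0], [0.0, -0.5], [-0.5, -0.3], [-0.1, 0.3], [0.0, 0.5], [0.6, -0.0]]
coater [[0.41, -0.042, 0.036], [0.425, -0.243, 0.036]] mid [ 0.4175 -0.1423  0.036 ] (np.float64(0.2012606087360526), np.float64(94.26560297341123))
film [[0.384, 0.423, 0.017], [0.426, 0.31, 0.017]] mid [0.4048 0.3665 0.017 ] (np.float64(0.12028877267316838), np.float64(110.53598582084425))
brush [[0.442, 0.234, 0.01], [0.413, 0.024, 0.01]] mid [0.4276 0.1292 0.01  ] (np.float64(0.21259965927688634), np.float64(82.09842043775599))
open [[0.533, 0.436, 0.08]] mid [0.5327 0.4356 0.08  ] False
bottle cap [ 0.53124233 -0.4134722   0.089     ] base [ 5.31267272e-01 -4.15438694e-01 -1.11022302e-16] top-cap [ 0.53212487 -0.41314215  0.085     ]
lid [ 0.41036746 -0.36649922  0.078     ]
```

```bash
cat >> h.py <<'E'
def st():
    o=observe(); R=np.array(o["tool_rot"]); y=np.degrees(np.arctan2(R[1,0],R[0,0]))
    print("t",round(o["time_s"],2),"pos",np.round(o["position"],4),"xyaw",round(y,2),"zt",np.round(R[:,2],3),"F",np.round(o["ft_force"],1),"w",round(o["grip_width"],4),"q",np.round(o["q"],0)); return o
def go(x,y,z,yaw):
    "print delta to pose, yaw mod 180 of the tool x"
    o=st(); R=np.array(o["tool_rot"]); a=np.degrees(np.arctan2(R[1,0],R[0,0])); dy=(yaw-a+90)%180-90
    print("d",np.round(np.array([x,y,z])-o["position"],4),"dyaw",round(dy,2),"rad",round(np.radians(dy),4))
E
python3 - <<'E'
from h import *
go(.4175,-.142,.20,4.3)
for n,t,y,l in [("st",(.6212,.1718),-5.73,[(.0375,0),(-.0475,-.0525),(-.0475,.08)]),("tu",(.6132,-.1609),-7.2,[(.05,0),(-.035,.07)])]:
    c,s=np.cos(np.radians(y)),np.sin(np.radians(y))
    for a,b in l: print(n,np.round([t[0]+c*a-s*b,t[1]+s*a+c*b],4))
E
```

```text
t 0.2 pos [ 0.2475 -0.491   0.245 ] xyaw -63.25 zt [-0.     0.001 -1.   ] F [ 0.1  0.3 -0.2] w 0.0855 q [-76.  22.  74.   0.  84. -12.]
d [ 0.17   0.349 -0.045] dyaw 67.55 rad 1.179
st [0.6585 0.1681]
st [0.5687 0.1243]
st [0.5819 0.2561]
tu [ 0.6628 -0.1672]
tu [ 0.5872 -0.0871]
```

```bash
python3 -m crank '[0,0,0.118,0.017,0.035,0,100, 0,0,0.118,0.017,0.035,0,100, 0,0,0.118,0.017,0.035,0,100, 0,0,0.118,0.017,0.035,0,100, 0,0,0.118,0.017,0.035,0,100, 0,0,0.118,0.017,0.035,-0.009,100, 0,0,0.118,0.017,0.035,-0.009,100, 0,0,0.118,0.017,0.035,-0.009,100, 0,0,0.118,0.017,0.035,-0.009,100, 0,0,0.118,0.017,0.035,-0.009,100, 0,0,0,0,0,0,100]' 40; python3 - <<'E'
from h import *
st(); d=snap("wrist","w1"); print(d["fov_y"],d["k1"]); 
for p in [(.4175,-.142,0),(.4175,-.142,.036)]: print(w2p(d,p))
snap("top","t1")
E
```

```text
time_s: 1.3
position: [0.418, -0.1375, 0.1994]
tool_rot: [[0.996, 0.084, -0.002], [0.084, -0.996, 0.002], [-0.001, -0.002, -1.0]]
ft_force: [-0.8, -0.2, -0.1]
grip_width: 0.0855
t 1.3 pos [ 0.418  -0.1375  0.1994] xyaw 4.8 zt [-0.002  0.002 -1.   ] F [-0.8 -0.2 -0.1] w 0.0855 q [-34.  13.  95.   0.  72. -39.]
scale 1.5625 box None
70.09105467090365 -0.057293241738477614
[251.52410882 178.93463306]
[251.39628527 185.93078884]
scale 1.5625 box None
```

View pics/w1.png

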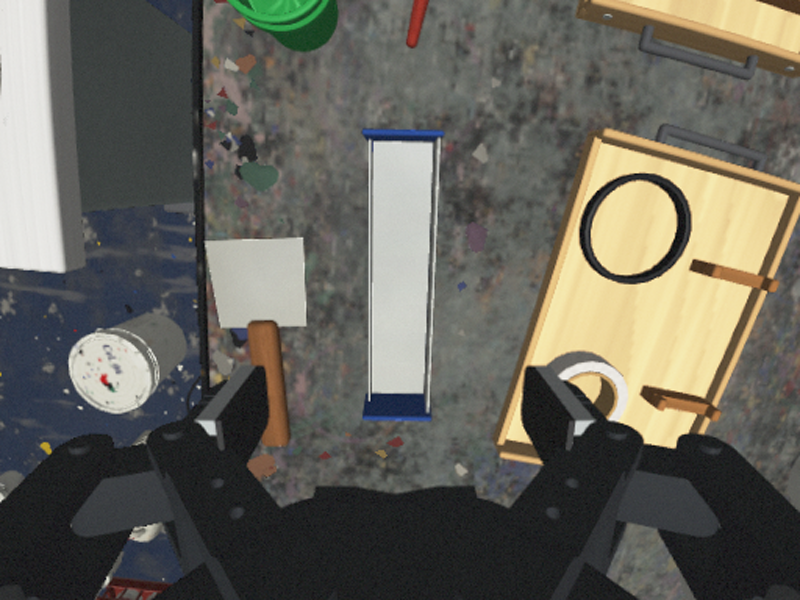

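The wrist view shows the coater upright and open side up. Its end rims run from (363,131) to (443,131) and from (363,418) to (431,418), and the jaws open across it.

```bash
python3 - <<'E'
from h import *
d=get_image("wrist"); M=cam(d)[4]; print("cam",-M[:3,:3].T@M[:3,3], "axis",-M[2,:3])
g=lambda u,v,z:p2w(d,u/1.5625,v/1.5625,z)
for n,p in dict(TL=(363,131),TR=(443,131),BL=(363,418),BR=(431,418)).items(): print(n,np.round(g(*p,.04),4))
for n,p,z in [("L16",(371,265),.016),("L34",(371,265),.034),("R16",(433,265),.016),("R34",(433,265),.034)]: print(n,np.round(g(*p,z),4))
# touchup ring rim z18
print("ring",g(636,228,.018))
# brush tip
print("handle tip",g(412,45,.006))
E
```

```text
cam [ 0.41278871 -0.07343657  0.3287941 ] axis [ 0.0204036  -0.26175337 -0.9649191 ]
TL [ 0.3904 -0.0418  0.04  ]
TR [ 0.4412 -0.0378  0.04  ]
BL [ 0.4023 -0.246   0.04  ]
BR [ 0.4538 -0.242   0.04  ]
L16 [ 0.4    -0.1325  0.016 ]
L34 [ 0.4008 -0.1291  0.034 ]
R16 [ 0.4459 -0.129   0.016 ]
R34 [ 0.444  -0.1258  0.034 ]
ring [ 0.59211013 -0.08915673  0.018     ]
handle tip [0.41772512 0.02081537 0.006     ]
```

```bash
python3 - <<'E'
from h import *
d=get_image("wrist"); o=observe(); R=np.array(o["tool_rot"]); p=np.array(o["position"])
for z in (-.02,0,.014):
  for x in (-.0427,0,.0427): print(z,x,1.5625*w2p(d,p+R@[x,0,z]),1.5625*w2p(d,p+R@[x,.011,z]),1.5625*w2p(d,p+R@[x,-.011,z]))
s=get_image("scene");
E
python3 - <<'E'
import cv2
im=cv2.imread("pics/raw_t1.png"); cv2.imwrite("pics/c3.png",cv2.resize(im[120:300,225:425],None,fx=3.3,fy=3.3,interpolation=cv2.INTER_CUBIC))
E
```

```text
-0.02 -0.0427 [245.35140333 427.84475292] [249.147044   460.24158178] [241.46849177 393.61911493]
-0.02 0 [392.63977121 428.85689449] [392.64810206 461.42835677] [392.63229541 394.42633679]
-0.02 0.0427 [539.93151389 428.07065848] [536.1520528  460.45683959] [543.80017741 393.85621998]
0 -0.0427 [265.06922623 395.24825917] [267.85211643 424.25617479] [262.23818845 364.88164891]
0 0 [392.84390222 395.84407557] [392.84554557 424.97496543] [392.8430681  365.33681636]
0 0.0427 [520.61453651 395.44500564] [517.83491662 424.44400304] [523.4440275  365.08772085]
0.014 -0.0427 [276.07738145 377.10124499] [278.37070059 404.08035612] [273.75104983 348.99503356]
0.014 0 [392.95744448 377.52663869] [392.95620139 404.60362616] [392.95943121 349.30996455]
0.014 0.0427 [509.83117104 377.28252303] [507.53547411 404.25373126] [512.16143408 349.1845453 ]
```

View pics/c3.png

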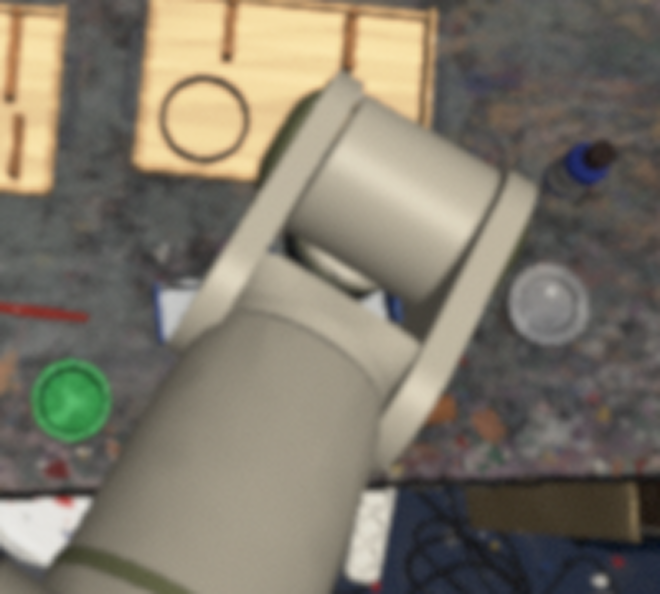

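The tub's grey lid shows clearly at c3 (549,305). The wrist and top cameras disagree by about 4 mm in x, which the clearances allow, so I use the mean. Now I grasp the coater.

```bash
python3 -m crank '[0,0,-0.017,0.002,-0.004,-0.03,100, 0,0,0,0,0,-0.04,100, 0,0,0,0,0,-0.04,100, 0,0,0,0,0,-0.03,100, 0,0,0,0,0,-0.02,100, 0,0,0,0,0,-0.015,100, 0,0,0,0,0,-0.007,100, 0,0,0,0,0,0,100, 0,0,0,0,0,0,0, 0,0,0,0,0,0,0, 0,0,0,0,0,0,0, 0,0,0,0,0,0,0, 0,0,0,0,0,0,0]' 40
```

```text
time_s: 2.85
position: [0.4201, -0.1455, 0.0193]
tool_rot: [[0.998, 0.059, 0.002], [0.059, -0.998, -0.001], [0.002, 0.002, -1.0]]
ft_force: [-0.3, -0.1, 7.9]
grip_width: 0.047
```

```bash
python3 -m crank '[0,0,0,0,0,0.01,0, 0,0,0,0,0,0.03,0, 0,0,0,0,0,0.03,0, 0,0,0,0,0,0.03,0, 0,0,0,0,0,0.02,0, 0,0,0,0,0,0,0, 0,0,0,0,0,0,0]' 40; python3 - <<'E'
from h import *
go(.660,.1635,.0433,-5.73)
d=snap("wrist","w2",size=(500,400))
t=get_image("top"); print("lid top", p2w(t,391.4,212.4,.078))
E
```

```text
time_s: 3.55
position: [0.4192, -0.1449, 0.1383]
tool_rot: [[0.998, 0.059, 0.0], [0.059, -0.998, -0.0], [0.0, 0.0, -1.0]]
ft_force: [-0.0, 0.5, -2.4]
grip_width: 0.0473
t 3.55 pos [ 0.4192 -0.1449  0.1383] xyaw 3.39 zt [ 0. -0. -1.] F [-0.   0.5 -2.4] w 0.0473 q [-34.  18. 100.  -0.  61. -38.]
d [ 0.2408  0.3084 -0.095 ] dyaw -9.12 rad -0.1591
scale 0.9765625 box None
lid top [ 0.40405048 -0.35848437  0.078     ]
```

View pics/w2.png

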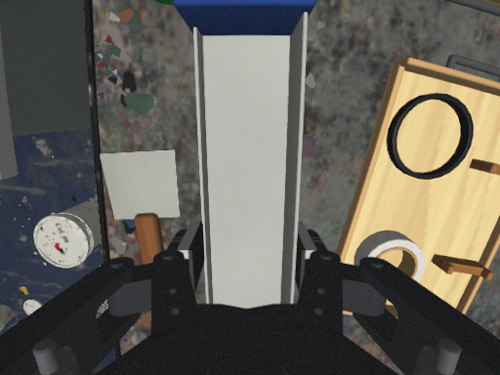

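The coater is held level between the jaws. Carrying it over its ribs.

```bash
python3 -m crank '[0,0,-0.0133,0.02,0.0257,0,0, 0,0,-0.0133,0.02,0.0257,0,0, 0,0,-0.0133,0.02,0.0257,0,0, 0,0,-0.0133,0.02,0.0257,0,0, 0,0,-0.0133,0.02,0.0257,0,0, 0,0,-0.0133,0.02,0.0257,0,0, 0,0,-0.0133,0.02,0.0257,0,0, 0,0,-0.0133,0.02,0.0257,0,0, 0,0,-0.0133,0.02,0.0257,0,0, 0,0,-0.0133,0.02,0.0257,0,0, 0,0,-0.0133,0.02,0.0257,0,0, 0,0,-0.0133,0.02,0.0257,0,0, 0,0,0,0,0,-0.03,0, 0,0,0,0,0,-0.02,0, 0,0,0,0,0,0,0, 0,0,0,0,0,0,0, 0,0,0,0,0,0,0]' 40; python3 - <<'E'
from h import *
go(.660,.1635,.0433,-5.73)
d=snap("wrist","w3",size=(700,525))
E
```

```text
time_s: 5.35
position: [0.66, 0.1631, 0.0894]
tool_rot: [[0.995, -0.101, 0.002], [-0.101, -0.995, 0.0], [0.002, -0.0, -1.0]]
ft_force: [0.6, -0.4, -2.1]
grip_width: 0.0472
t 5.35 pos [0.66   0.1631 0.0894] xyaw -5.78 zt [ 0.002  0.    -1.   ] F [ 0.6 -0.4 -2.1] w 0.0472 q [ 4. 42. 64.  0. 74. 10.]
d [-0.      0.0004 -0.0461] dyaw 0.05 rad 0.0008
scale 1.3671875 box None
```

View pics/w3.png

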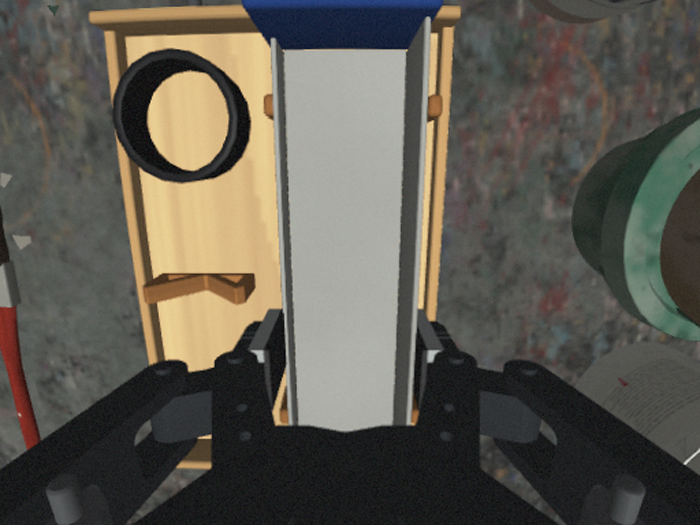

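The coater sits centred between the horns at (269,105) and (435,105). Lowering it.

```bash
python3 -m crank '[0,0,0,0,0,-0.02,0, 0,0,0,0,0,-0.015,0, 0,0,0,0,0,-0.006,0, 0,0,0,0,0,-0.003,0, 0,0,0,0,0,-0.0015,0, 0,0,0,0,0,0,0]' 40; python3 -c "
from h import *;st()"
```

```text
time_s: 6.0
position: [0.6598, 0.1633, 0.0435]
tool_rot: [[0.995, -0.1, 0.001], [-0.1, -0.995, 0.0], [0.001, -0.0, -1.0]]
ft_force: [-0.0, -0.6, -2.5]
grip_width: 0.0468
t 6.0 pos [0.6598 0.1633 0.0435] xyaw -5.76 zt [ 0.001  0.    -1.   ] F [-0.  -0.6 -2.5] w 0.0468 q [ 4. 45. 66.  0. 69. 10.]
```

```bash
python3 -m crank '[0,0,0,0,0,-0.001,0, 0,0,0,0,0,-0.001,0, 0,0,0,0,0,0,0]' 40;  python3 -m crank '[0,0,0,0,0,0,60, 0,0,0,0,0,0,65, 0,0,0,0,0,0,72, 0,0,0,0,0,0,72, 0,0,0,0,0,0.02,72, 0,0,0,0,0,0.03,72, 0,0,0,0,0,0.04,80, 0,0,0,0,0,0.04,100, 0,0,0,0,0,0,100]'; python3 -c "
from h import *
go(.406,.366,.16,20.5)"
```

```text
time_s: 6.3
position: [0.6599, 0.1633, 0.0433]
tool_rot: [[0.995, -0.1, 0.002], [-0.1, -0.995, 0.0], [0.002, -0.0, -1.0]]
ft_force: [-4.6, -1.5, 12.7]
grip_width: 0.0472
time_s: 7.2
position: [0.6615, 0.1635, 0.1772]
tool_rot: [[0.995, -0.1, 0.011], [-0.1, -0.995, 0.001], [0.011, -0.002, -1.0]]
ft_force: [0.6, 0.3, -0.3]
grip_width: 0.0851
t 7.2 pos [0.6615 0.1635 0.1772] xyaw -5.76 zt [ 0.011  0.001 -1.   ] F [ 0.6  0.3 -0.3] w 0.0851 q [ 4. 38. 57.  0. 84. 10.]
d [-0.2555  0.2025 -0.0172] dyaw 26.26 rad 0.4583
```

Contact on seating was 12.7 N and the coater is released. On to the film.

```bash
python3 -m crank '[0,0,0.038,-0.0213,0.0169,0,100, 0,0,0.038,-0.0213,0.0169,0,100, 0,0,0.038,-0.0213,0.0169,0,100, 0,0,0.038,-0.0213,0.0169,0,100, 0,0,0.038,-0.0213,0.0169,0,100, 0,0,0.038,-0.0213,0.0169,0,100, 0,0,0.038,-0.0213,0.0169,0,100, 0,0,0.038,-0.0213,0.0169,0,100, 0,0,0.038,-0.0213,0.0169,0,100, 0,0,0.038,-0.0213,0.0169,0,100, 0,0,0.038,-0.0213,0.0169,0,100, 0,0,0.038,-0.0213,0.0169,0,100, 0,0,0,0,0,0,100, 0,0,0,0,0,0,100]' 30; python3 - <<'E'
from h import *
go(.406,.366,.16,20.5)
d=snap("wrist","w4"); o=observe(); print(o["position"])
np.save("w4.npy",d,allow_pickle=True)
d=get_image("top"); cv2.imwrite("pics/raw_t4.png",d["frame"][:,:,::-1])
E
```

```text
time_s: 8.6
position: [0.4038, 0.3661, 0.1705]
tool_rot: [[0.937, 0.348, -0.0], [0.348, -0.937, -0.0], [-0.0, 0.0, -1.0]]
ft_force: [-0.5, -1.6, 0.4]
grip_width: 0.0854
t 8.6 pos [0.4038 0.3661 0.1705] xyaw 20.39 zt [-0. -0. -1.] F [-0.5 -1.6  0.4] w 0.0854 q [30. 25. 82. -0. 73.  9.]
d [ 0.0022 -0.0001 -0.0105] dyaw 0.11 rad 0.0018
scale 1.5625 box None
[0.4042939  0.36581926 0.17054001]
```

View pics/w4.png

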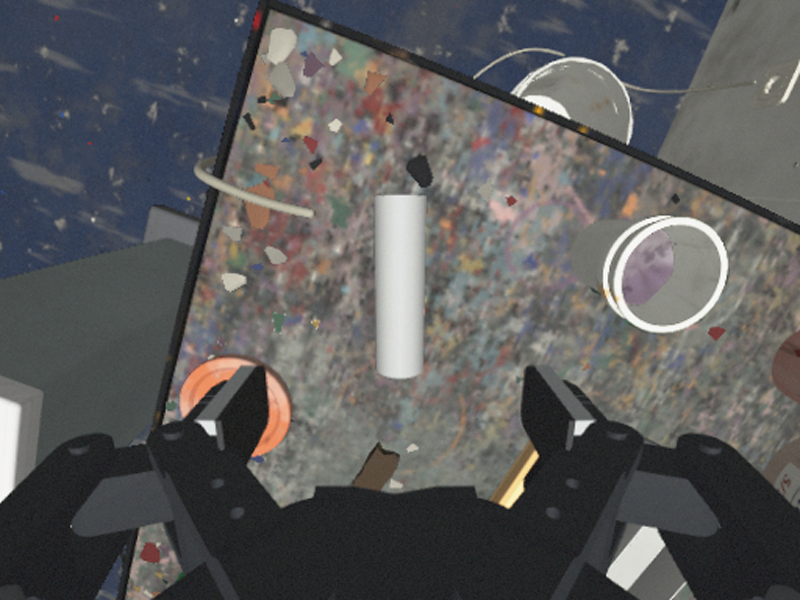

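The film lies at columns 376–424, rows 195–378, parallel to the jaw plane. The open tub is at (665,270) and the orange tub at (235,405).

```bash
python3 - <<'E'
from h import *
d=np.load("w4.npy",allow_pickle=True).item()
g=lambda u,v,z:p2w(d,u/1.5625,v/1.5625,z)
a=g(400.5,195,.03);b=g(400,376,.01);print(a,b,(a+b)/2,np.linalg.norm(a-b),np.degrees(np.arctan2(*(a-b)[[1,0]])))
print("width",np.linalg.norm(g(376,280,.017)-g(424,280,.017)), "open",g(670,273,.08))
t=get_image("top")
for z in (.03,.08): print("orange",p2w(t,85+270/2.85,105+413/2.85,z))
im=cv2.imread("pics/raw_t4.png"); cv2.imwrite("pics/c4.png",cv2.resize(im[105:275,150:365],None,fx=3.5,fy=3.5,interpolation=cv2.INTER_CUBIC))
go((a+b)[0]/2,(a+b)[1]/2,.017,20.5)
E
```

```text
[0.38672632 0.4248712  0.03      ] [0.4324698 0.3029866 0.01     ] [0.40959806 0.3639289  0.02      ] 0.13171302628114584 110.57119411201535
width 0.03239676674480812 open [0.53473792 0.43918867 0.08      ]
orange [0.32014892 0.22602691 0.03      ]
orange [0.31803617 0.21630166 0.08      ]
t 8.75 pos [0.4046 0.3655 0.1706] xyaw 20.29 zt [-0. -0. -1.] F [-0.4 -1.  -0.5] w 0.0855 q [30. 25. 82. -0. 73.  9.]
d [ 0.005  -0.0016 -0.1536] dyaw 0.21 rad 0.0037
```

View pics/c4.png

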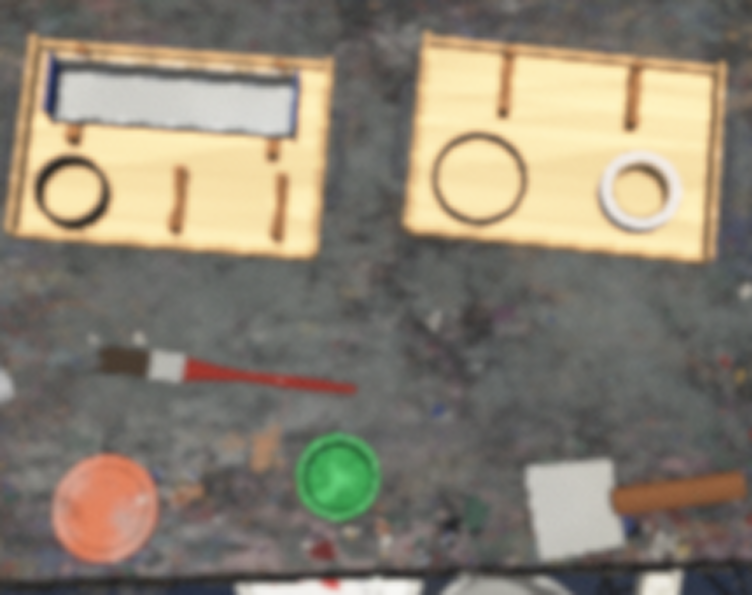

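The top view confirms the coater is lying in both rib notches. Grasping the film.

```bash
python3 -m crank '[0,0,0,0.0025,-0.0005,-0.03,100, 0,0,0,0,0,-0.04,100, 0,0,0,0,0,-0.04,100, 0,0,0,0,0,-0.02,100, 0,0,0,0,0,-0.015,100, 0,0,0,0,0,-0.0075,100, 0,0,0,0,0,0,100, 0,0,0,0,0,0,30, 0,0,0,0,0,0,30, 0,0,0,0,0,0,0, 0,0,0,0,0,0,0, 0,0,0,0,0,0,0,0,0,0,0,0,0,0]' 30; python3 -m crank '[0,0,0,0,0,0.02,0, 0,0,0,0,0,0.03,0, 0,0,0,0,0,0.03,0, 0,0,0,0,0,0.03,0, 0,0,0,0,0,0.02,0, 0,0,0,0,0,0,0, 0,0,0,0,0,0,0]'; python3 - <<'E'
from h import *
go(.5702,.1233,.06,-5.73)
d=snap("wrist","w5",size=(500,400))
np.save("w5.npy",d,allow_pickle=True)
E
```

```text
time_s: 10.05
position: [0.4067, 0.3657, 0.019]
tool_rot: [[0.937, 0.348, 0.001], [0.348, -0.937, 0.001], [0.001, -0.0, -1.0]]
ft_force: [-1.4, -0.2, 6.8]
grip_width: 0.0329
time_s: 10.75
position: [0.4061, 0.3654, 0.1477]
tool_rot: [[0.937, 0.348, -0.0], [0.348, -0.937, -0.0], [-0.001, 0.0, -1.0]]
ft_force: [0.2, 0.1, 0.0]
grip_width: 0.0327
t 10.75 pos [0.4061 0.3654 0.1477] xyaw 20.36 zt [-0. -0. -1.] F [0.2 0.1 0. ] w 0.0327 q [30. 27. 84. -0. 70.  9.]
d [ 0.1641 -0.2421 -0.0877] dyaw -26.09 rad -0.4554
scale 0.9765625 box None
```

View pics/w5.png

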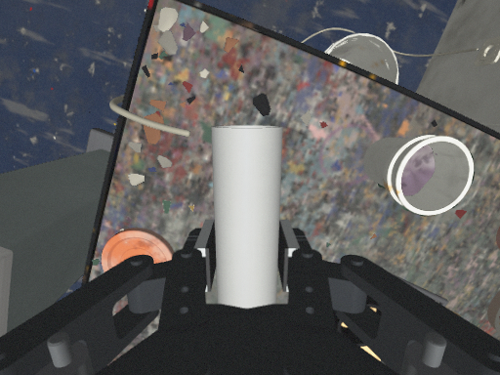

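```bash
python3 - <<'E'
from h import *
d=np.load("w5.npy",allow_pickle=True).item(); o=observe(); R=np.array(o["tool_rot"]); p=np.array(o["position"])
e=p2w(d,248/.9766,127/.9766,p[2]+.013); print(e,"tool frame",R.T@(e-p))
E
python3 -m crank '[0,0,-0.038,0.0137,-0.0202,0,0, 0,0,-0.038,0.0137,-0.0202,0,0, 0,0,-0.038,0.0137,-0.0202,0,0, 0,0,-0.038,0.0137,-0.0202,0,0, 0,0,-0.038,0.0137,-0.0202,0,0, 0,0,-0.038,0.0137,-0.0202,0,0, 0,0,-0.038,0.0137,-0.0202,0,0, 0,0,-0.038,0.0137,-0.0202,0,0, 0,0,-0.038,0.0137,-0.0202,0,0, 0,0,-0.038,0.0137,-0.0202,0,0, 0,0,-0.038,0.0137,-0.0202,0,0, 0,0,-0.038,0.0137,-0.0202,0,0, 0,0,0,0,0,-0.03,0, 0,0,0,0,0,0,0, 0,0,0,0,0,0,0]' 30; python3 - <<'E'
from h import *
go(.5702,.1233,.036,-5.73)
E
```

```text
[0.38558072 0.42442243 0.1601412 ] tool frame [ 0.00149201 -0.06251862 -0.01302148]
time_s: 12.3
position: [0.5702, 0.1233, 0.1174]
tool_rot: [[0.995, -0.1, -0.003], [-0.1, -0.995, 0.0], [-0.003, 0.0, -1.0]]
ft_force: [0.6, 0.7, 0.9]
grip_width: 0.0329
t 12.3 pos [0.5702 0.1233 0.1174] xyaw -5.75 zt [-0.003  0.    -1.   ] F [0.6 0.7 0.9] w 0.0329 q [ 1. 32. 80.  0. 69.  6.]
d [ 0.     -0.     -0.0814] dyaw 0.02 rad 0.0003
```

```bash
python3 -m crank '[0,0,0,0,-0.002,-0.03,0, 0,0,0,0,0,-0.025,0, 0,0,0,0,0,-0.015,0, 0,0,0,0,0,-0.007,0, 0,0,0,0,0,-0.003,0, 0,0,0,0,0,-0.001,0,0,0,0,0,0,0,0]' 30; python3 - <<'E'
from h import *
st(); d=snap("wrist","w6",size=(600,450))
E
```

```text
time_s: 13.0
position: [0.5714, 0.1213, 0.0383]
tool_rot: [[0.995, -0.1, 0.002], [-0.1, -0.995, 0.0], [0.002, -0.0, -1.0]]
ft_force: [0.1, 1.0, 0.5]
grip_width: 0.033
t 13.0 pos [0.5714 0.1213 0.0383] xyaw -5.76 zt [ 0.002  0.    -1.   ] F [0.1 1.  0.5] w 0.033 q [ 0. 38. 84.  0. 58.  6.]
scale 1.171875 box None
```

View pics/w6.png

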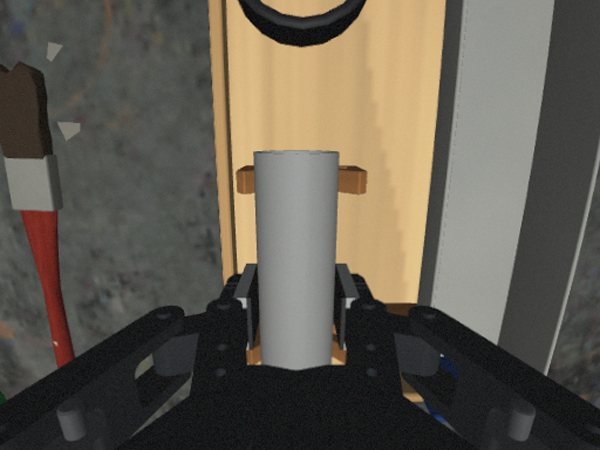

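The film is over the cradles, about 1 mm left of the cradle centre (tube column 296 against 301). The V will take that up.

```bash
python3 -m crank '[0,0,0,0.0005,0,-0.0015,0, 0,0,0,0,0,-0.001,0, 0,0,0,0,0,0,0]' 30; python3 -m crank '[0,0,0,0,0,0,45, 0,0,0,0,0,0,52, 0,0,0,0,0,0,55, 0,0,0,0,0,0,55, 0,0,0,0,0,0.02,55, 0,0,0,0,0,0.03,55, 0,0,0,0,0,0.04,60, 0,0,0,0,0,0.04,100, 0,0,0,0,0,0,100]'; python3 - <<'E'
from h import *
go(.532,-.414,.17,-37)
E
```

```text
time_s: 13.35
position: [0.573, 0.1211, 0.0365]
tool_rot: [[0.995, -0.1, 0.005], [-0.1, -0.995, -0.0], [0.005, -0.0, -1.0]]
ft_force: [2.7, -0.6, 7.8]
grip_width: 0.0328
time_s: 14.25
position: [0.5733, 0.1213, 0.1702]
tool_rot: [[0.995, -0.1, 0.01], [-0.1, -0.995, 0.0], [0.01, -0.001, -1.0]]
ft_force: [1.0, 0.1, -0.2]
grip_width: 0.0781
t 14.25 pos [0.5733 0.1213 0.1702] xyaw -5.75 zt [ 0.01  0.   -1.  ] F [ 1.   0.1 -0.2] w 0.0781 q [ 0. 29. 76. -0. 75.  6.]
d [-4.130e-02 -5.353e-01 -2.000e-04] dyaw -31.25 rad -0.5453
```

```bash
python3 -m crank '[0,0,-0.034,-0.0026,-0.0335,0,100, 0,0,-0.034,-0.0026,-0.0335,0,100, 0,0,-0.034,-0.0026,-0.0335,0,100, 0,0,-0.034,-0.0026,-0.0335,0,100, 0,0,-0.034,-0.0026,-0.0335,0,100, 0,0,-0.034,-0.0026,-0.0335,0,100, 0,0,-0.034,-0.0026,-0.0335,0,100, 0,0,-0.034,-0.0026,-0.0335,0,100, 0,0,-0.034,-0.0026,-0.0335,0,100, 0,0,-0.034,-0.0026,-0.0335,0,100, 0,0,-0.034,-0.0026,-0.0335,0,100, 0,0,-0.034,-0.0026,-0.0335,0,100, 0,0,-0.034,-0.0026,-0.0335,0,100, 0,0,-0.034,-0.0026,-0.0335,0,100, 0,0,-0.034,-0.0026,-0.0335,0,100, 0,0,-0.034,-0.0026,-0.0335,0,100, 0,0,0,0,0,0,100, 0,0,0,0,0,0,100]' 40; python3 - <<'E'
from h import *
go(.532,-.414,.046,-37)
d=snap("wrist","w7",size=(600,450)); np.save("w7.npy",d,allow_pickle=True)
for z in (0,.089): print(w2p(d,(.532,-.414,z))*1.1719)
E
```

```text
time_s: 16.05
position: [0.5293, -0.4149, 0.1637]
tool_rot: [[0.799, -0.601, -0.001], [-0.601, -0.799, 0.002], [-0.002, -0.001, -1.0]]
ft_force: [0.5, 0.4, -1.1]
grip_width: 0.0855
t 16.05 pos [ 0.5293 -0.4149  0.1637] xyaw -36.97 zt [-0.001  0.002 -1.   ] F [ 0.5  0.4 -1.1] w 0.0855 q [-48.  38.  60.   0.  83. -11.]
d [ 0.0027  0.0009 -0.1177] dyaw -0.03 rad -0.0005
scale 1.171875 box None
[298.21188926 210.55212181]
[298.98751758 239.65108357]
```

View pics/w7.png

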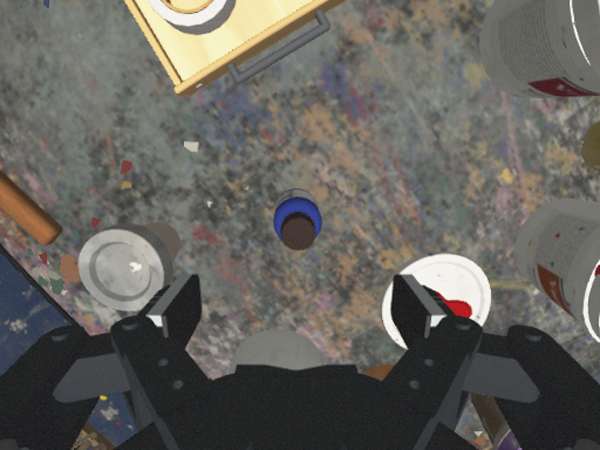

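The bottle cap is at (298,231) and the grey lid at (120,268). There is a heart lid at (437,300) and a big white tub at (280,355).

```bash
python3 - <<'E'
from h import *
d=np.load("w7.npy",allow_pickle=True).item(); k=1.171875
g=lambda u,v,z:np.round(p2w(d,u/k,v/k,z),4)
print("cap",g(298,231,.089),"body base far edge",g(297,189,.0),"lid",g(120,268,.078),"heart",g(437,300,.02))
t=get_image("top"); s=get_image("scene")
print("heart top",p2w(t,703*.64,242*.64,.02),"white",[p2w(t,x*.64,325*.64,.1) for x in (693,752)], "scene white",p2w(s,511*.64,480*.64,.1))
# tray touchup check corner z28 bottom-left, tape
print("tape",g(190,3,.03),"corner",g(180,93,.028))
c,q=np.cos(-.12567),np.sin(-.12567); print("corner exp",.6132+c*-.0875-q*-.13,-.1609+q*-.0875+c*-.13)
E
```

```text
cap [ 0.5351 -0.4088  0.089 ] body base far edge [ 0.5432 -0.3972  0.    ] lid [ 0.4119 -0.3557  0.078 ] heart [ 0.5881 -0.5595  0.02  ]
heart top [ 0.57876756 -0.56940574  0.02      ] white [array([ 0.40959259, -0.48974061,  0.1       ]), array([ 0.40711436, -0.58939754,  0.1       ])] scene white [ 0.40542325 -0.54503531  0.1       ]
tape [ 0.5663 -0.2353  0.03  ] corner [ 0.5183 -0.2782  0.028 ]
corner exp 0.5100959005466649 -0.27890760431394573
```

```bash
python3 -m crank '[0,0,0,0.003,0.003,-0.02,100, 0,0,0,0,0,-0.03,100, 0,0,0,0,0,-0.03,100, 0,0,0,0,0,-0.02,100, 0,0,0,0,0,-0.012,100, 0,0,0,0,0,-0.006,100, 0,0,0,0,0,0,60, 0,0,0,0,0,0,30, 0,0,0,0,0,0,0, 0,0,0,0,0,0,0, 0,0,0,0,0,0,0,0,0,0,0,0,0,0]' 40; python3 -m crank '[0,0,0,0,0,0.02,0, 0,0,0,0,0,0.03,0, 0,0,0,0,0,0.03,0, 0,0,0,0,0,0.02,0, 0,0,0,0,0,0.02,0, 0,0,0,0,0,0,0, 0,0,0,0,0,0,0]'; python3 - <<'E'
from h import *
go(.5834,.2551,.0525,-5.73)
E
```

```text
time_s: 17.4
position: [0.533, -0.4122, 0.048]
tool_rot: [[0.799, -0.601, 0.001], [-0.601, -0.799, -0.001], [0.002, 0.0, -1.0]]
ft_force: [-1.0, 0.8, 5.9]
grip_width: 0.0351
time_s: 18.1
position: [0.5325, -0.4117, 0.1662]
tool_rot: [[0.799, -0.601, -0.0], [-0.601, -0.799, 0.0], [-0.0, -0.0, -1.0]]
ft_force: [0.5, -0.0, -1.1]
grip_width: 0.0352
t 18.1 pos [ 0.5325 -0.4117  0.1662] xyaw -36.93 zt [-0.  0. -1.] F [ 0.5 -0.  -1.1] w 0.0352 q [-48.  38.  60.  -0.  83. -11.]
d [ 0.0509  0.6668 -0.1137] dyaw 31.2 rad 0.5446
```

```bash
python3 -m crank '[0,0,0.0272,0.0025,0.0333,0,0, 0,0,0.0272,0.0025,0.0333,0,0, 0,0,0.0272,0.0025,0.0333,0,0, 0,0,0.0272,0.0025,0.0333,0,0, 0,0,0.0272,0.0025,0.0333,0,0, 0,0,0.0272,0.0025,0.0333,0,0, 0,0,0.0272,0.0025,0.0333,0,0, 0,0,0.0272,0.0025,0.0333,0,0, 0,0,0.0272,0.0025,0.0333,0,0, 0,0,0.0272,0.0025,0.0333,0,0, 0,0,0.0272,0.0025,0.0333,0,0, 0,0,0.0272,0.0025,0.0333,0,0, 0,0,0.0272,0.0025,0.0333,0,0, 0,0,0.0272,0.0025,0.0333,0,0, 0,0,0.0272,0.0025,0.0333,0,0, 0,0,0.0272,0.0025,0.0333,0,0, 0,0,0.0272,0.0025,0.0333,0,0, 0,0,0.0272,0.0025,0.0333,0,0, 0,0,0.0272,0.0025,0.0333,0,0, 0,0,0.0272,0.0025,0.0333,0,0]' 40;  python3 -m crank '[0,0,0,0,0,-0.03,0, 0,0,0,0,0,-0.02,0, 0,0,0,0,0,0,0,0,0,0,0,0,0,0]';python3 - <<'E'
from h import *
go(.5834,.2551,.0535,-5.73)
d=snap("wrist","w8",size=(600,450)); np.save("w8.npy",d,allow_pickle=True)
E
```

```text
time_s: 20.1
position: [0.5821, 0.2554, 0.165]
tool_rot: [[0.995, -0.099, -0.003], [-0.099, -0.995, -0.001], [-0.003, 0.001, -1.0]]
ft_force: [0.4, -1.3, -0.0]
grip_width: 0.035
time_s: 20.5
position: [0.5826, 0.254, 0.1163]
tool_rot: [[0.995, -0.101, -0.001], [-0.101, -0.995, -0.0], [-0.001, 0.0, -1.0]]
ft_force: [0.6, -0.1, 0.0]
grip_width: 0.0347
t 20.5 pos [0.5826 0.254  0.1163] xyaw -5.77 zt [-0.001 -0.    -1.   ] F [ 0.6 -0.1  0. ] w 0.0347 q [13. 37. 71.  0. 73. 19.]
d [ 0.0008  0.0011 -0.0628] dyaw 0.04 rad 0.0008
scale 1.171875 box None
```

View pics/w8.png

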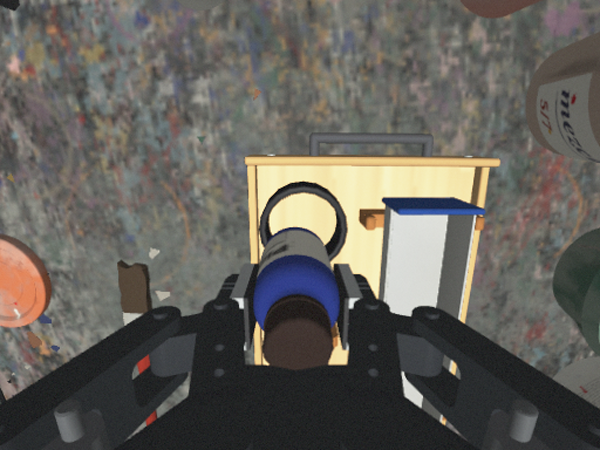

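```bash
python3 - <<'E'
from h import *
d=np.load("w8.npy",allow_pickle=True).item(); k=1.171875
a=p2w(d,260/k,222/k,.032);b=p2w(d,346/k,222/k,.032);c=p2w(d,303/k,182/k,.032);print(a,b,(a+b)/2,c,np.linalg.norm(a-b))
t=get_image("top");print("cup px in top for check",w2p(t,(.5834,.2551,.032)))
E
```

```text
[0.55946633 0.26828048 0.032     ] [0.61819978 0.26235364 0.032     ] [0.58883306 0.26531706 0.032     ] [0.59142727 0.29264105 0.032     ] 0.05903173189763225
cup px in top for check [170.63441657 159.04244516]
```

The wrist view puts the cup rim centre about 6 mm from the top-camera fit, while the V-cradle contact had also pushed the film towards +x. I shift by +4.5 mm in x and y, then feel my way down.

```bash
python3 -m crank '[0,0,0,0.0045,0.0045,-0.01,0, 0,0,0,0,0,-0.018,0, 0,0,0,0,0,-0.005,0, 0,0,0,0,0,-0.005,0,0,0,0,0,0,0,0]' 40; python3 -c "
from h import *
st()"; python3 -m crank '[0,0,0,0,0,-0.005,0, 0,0,0,0,0,-0.005,0,0,0,0,0,0,0,0]'; python3 -c "
from h import *
st()"
```

```text
time_s: 21.1
position: [0.5872, 0.2586, 0.0786]
tool_rot: [[0.995, -0.101, -0.0], [-0.101, -0.995, -0.0], [-0.0, 0.0, -1.0]]
ft_force: [-0.7, -0.7, -0.7]
grip_width: 0.0349
t 21.1 pos [0.5872 0.2586 0.0786] xyaw -5.77 zt [-0. -0. -1.] F [-0.7 -0.7 -0.7] w 0.0349 q [13. 39. 72. -0. 69. 19.]
time_s: 21.4
position: [0.5869, 0.2586, 0.0682]
tool_rot: [[0.995, -0.1, -0.001], [-0.1, -0.995, -0.0], [-0.001, 0.0, -1.0]]
ft_force: [-0.1, -1.0, -0.4]
grip_width: 0.035
t 21.4 pos [0.5869 0.2586 0.0682] xyaw -5.77 zt [-0.001 -0.    -1.   ] F [-0.1 -1.  -0.4] w 0.035 q [13. 40. 72. -0. 68. 19.]
```

The underside is below the rim with no contact, so the bottle is in the cup.

```bash
python3 -m crank '[0,0,0,0,0,-0.007,0, 0,0,0,0,0,-0.005,0,0,0,0,0,0,-0.002,0,0,0,0,0,0,0,0]' 40; python3 -m crank '[0,0,0,0,0,-0.001,0,0,0,0,0,0,0,0]'; python3 -c "
from h import *
st()"
```

```text
time_s: 21.8
position: [0.5871, 0.2587, 0.0546]
tool_rot: [[0.995, -0.1, -0.0], [-0.1, -0.995, -0.0], [-0.0, 0.0, -1.0]]
ft_force: [0.8, -0.1, -0.0]
grip_width: 0.0351
time_s: 22.0
position: [0.5874, 0.2587, 0.0541]
tool_rot: [[0.995, -0.1, 0.001], [-0.1, -0.995, 0.0], [0.001, -0.0, -1.0]]
ft_force: [-0.2, -0.1, 1.3]
grip_width: 0.0351
t 22.0 pos [0.5874 0.2587 0.0541] xyaw -5.76 zt [ 0.001  0.    -1.   ] F [-0.2 -0.1  1.3] w 0.0351 q [13. 41. 73. -0. 66. 19.]
```

```bash
python3 -m crank '[0,0,0,0,0,0,50, 0,0,0,0,0,0,58, 0,0,0,0,0,0,60, 0,0,0,0,0,0,60, 0,0,0,0,0,0.02,60, 0,0,0,0,0,0.03,60, 0,0,0,0,0,0.04,60, 0,0,0,0,0,0.03,100, 0,0,-0.005,-0.022,-0.0185,0,100, 0,0,-0.005,-0.022,-0.0185,0,100, 0,0,-0.005,-0.022,-0.0185,0,100, 0,0,-0.005,-0.022,-0.0185,0,100, 0,0,-0.005,-0.022,-0.0185,0,100, 0,0,-0.005,-0.022,-0.0185,0,100, 0,0,-0.005,-0.022,-0.0185,0,100,0,0,0,0,0,0,100,0,0,0,0,0,0,100]'; python3 - <<'E'
from h import *
go(.430,.128,.02,-7.9)
d=snap("wrist","w9"); np.save("w9.npy",d,allow_pickle=True)
f=d["frame"].astype(int); m=(f[...,0]>110)&(f[...,1]<60)&(f[...,2]<60); ys,xs=np.nonzero(m)
n,l,s,c=cv2.connectedComponentsWithStats(m.astype(np.uint8)); 
for i in range(1,n):
    if s[i,4]>60: print(s[i],c[i])
t=get_image("top"); cv2.imwrite("pics/raw_t9.png",t["frame"][:,:,::-1])
E
```

```text
time_s: 23.7
position: [0.4335, 0.129, 0.1742]
tool_rot: [[0.991, -0.136, 0.001], [-0.136, -0.991, 0.0], [0.001, -0.0, -1.0]]
ft_force: [-0.3, 0.9, -0.4]
grip_width: 0.085
t 23.7 pos [0.4335 0.129  0.1742] xyaw -7.81 zt [ 0.001  0.    -1.   ] F [-0.3  0.9 -0.4] w 0.085 q [ 2. 16. 96.  0. 68.  9.]
d [-0.0035 -0.001  -0.1542] dyaw -0.09 rad -0.0016
scale 1.5625 box None
[241 147  19 119 957] [249.90282132 198.28631139]
```

```bash
python3 - <<'E'
from h import *
d=np.load("w9.npy",allow_pickle=True).item()
f=d["frame"].astype(int); m=(f[...,0]>90)&(f[...,1]<60)&(f[...,2]<60); n,l,s,c=cv2.connectedComponentsWithStats(m.astype(np.uint8)); i=1+np.argmax(s[1:,4]); m=l==i; print(s[i])
W=[]
for r in range(s[i,1],s[i,1]+s[i,3],8):
    x=np.nonzero(m[r])[0]; 
    if len(x): w=p2w(d,x.mean(),r,.007); W.append(w[:2]); print(r,x.min(),x.max(),np.round(w,4))
W=np.array(W); v=W[0]-W[-1]; print("len",np.linalg.norm(v),np.degrees(np.arctan2(v[1],v[0])))
o=p2w(d,*[np.nonzero(m[s[i,1]+1])[0].mean(),s[i,1]],.007)[:2]; u=v/np.linalg.norm(v); print("ferrule",o,"origin",o-u*.036)
E
```

```text
[241 147  19 119 991]
147 241 259 [0.4367 0.1664 0.007 ]
155 243 258 [0.4361 0.1578 0.007 ]
163 244 257 [0.4347 0.1492 0.007 ]
171 245 255 [0.4328 0.1405 0.007 ]
179 246 254 [0.4317 0.1316 0.007 ]
187 246 253 [0.4297 0.1226 0.007 ]
195 246 253 [0.4285 0.1135 0.007 ]
203 246 253 [0.4271 0.1042 0.007 ]
211 246 253 [0.4258 0.0947 0.007 ]
219 246 253 [0.4248 0.085  0.007 ]
227 246 254 [0.4237 0.0752 0.007 ]
235 245 253 [0.4211 0.0654 0.007 ]
243 246 253 [0.4203 0.0551 0.007 ]
251 246 252 [0.418  0.0449 0.007 ]
259 247 252 [0.4174 0.0342 0.007 ]
len 0.13357140043741833 81.6807479634739
ferrule [0.4370125 0.1663229] origin [0.43180371 0.13070172]
```

```bash
python3 -m crank '[0,0,0,-0.003,0.001,-0.03,60, 0,0,0,0,0,-0.04,50, 0,0,0,0,0,-0.04,50, 0,0,0,0,0,-0.025,50, 0,0,0,0,0,-0.014,50, 0,0,0,0,0,-0.0075,50, 0,0,0,0,0,0,50, 0,0,0,0,0,0,20, 0,0,0,0,0,0,0, 0,0,0,0,0,0,0, 0,0,0,0,0,0,0,0,0,0,0,0,0,0]' 30; python3 -m crank '[0,0,0,0,0,0.01,0, 0,0,0,0,0,0.03,0, 0,0,0,0,0,0.03,0, 0,0,0,0,0,0.03,0, 0,0,0,0,0,0,0, 0,0,0,0,0,0,0]'; python3 - <<'E'
from h import *
o=go(.6663,-.1672,.0355,-7.2)
d=snap("wrist","w10"); np.save("w10.npy",d,allow_pickle=True); o=observe();R=np.array(o["tool_rot"]);p=np.array(o["position"])
f=d["frame"].astype(int); m=(f[...,0]>90)&(f[...,1]<60)&(f[...,2]<60); n,l,s,c=cv2.connectedComponentsWithStats(m.astype(np.uint8))
for i in range(1,n):
    if s[i,4]>100:
        print(s[i]); q=l==i
        for r in range(s[i,1],s[i,1]+s[i,3],15):
            x=np.nonzero(q[r])[0]; w=p2w(d,x.mean(),r,p[2]-.009); print(r,x.min(),x.max(),np.round(R.T@(w-p),4))
E
```

```text
time_s: 25.0
position: [0.4307, 0.1303, 0.0181]
tool_rot: [[0.991, -0.135, 0.002], [-0.135, -0.991, 0.0], [0.002, -0.001, -1.0]]
ft_force: [-0.2, 1.8, 6.7]
grip_width: 0.0158
time_s: 25.6
position: [0.4301, 0.1301, 0.1178]
tool_rot: [[0.991, -0.135, 0.001], [-0.135, -0.991, -0.0], [0.001, -0.0, -1.0]]
ft_force: [1.1, -0.0, -0.6]
grip_width: 0.0162
t 25.6 pos [0.4301 0.1301 0.1178] xyaw -7.77 zt [ 0.001 -0.    -1.   ] F [ 1.1 -0.  -0.6] w 0.0162 q [  2.  21. 101.  -0.  58.   9.]
d [ 0.2362 -0.2973 -0.0823] dyaw 0.57 rad 0.0099
scale 1.5625 box None
[ 234  178   39  138 2213]
178 234 272 [ 0.0012 -0.0376  0.009 ]
193 237 269 [ 0.0015 -0.0295  0.009 ]
208 239 267 [ 0.0008 -0.0213  0.009 ]
223 241 264 [ 0.0007 -0.0127  0.009 ]
238 243 261 [ 0.0008 -0.0039  0.009 ]
253 245 260 [0.0006 0.0052 0.009 ]
268 245 259 [0.0003 0.0147 0.009 ]
283 245 259 [0.0002 0.0245 0.009 ]
298 244 259 [0.0001 0.0348 0.009 ]
313 243 259 [-0.0002  0.0455  0.009 ]
```

The brush is gripped at its middle and aligned with the jaws. Rechecking its notch centres against the earlier wrist picture w1, where the ribs ran (693,266)–(778,286) and (642,393)–(718,412).

```bash
python3 - <<'E'
from h import *
d=np.load("w10.npy",allow_pickle=True).item(); o=observe()
T=np.eye(4);T[:3,:3]=o["tool_rot"];T[:3,3]=o["position"]
X=np.array(d["world_to_cam"])@T   # tool->cam
T1=np.eye(4);T1[:3,:3]=[[.996,.084,-.002],[.084,-.996,.002],[-.001,-.002,-1]];T1[:3,3]=[.418,-.1375,.1994]
d["world_to_cam"]=X@np.linalg.inv(T1)
print("camc",-d["world_to_cam"][:3,:3].T@d["world_to_cam"][:3,3])
g=lambda u,v,z:p2w(d,u/1.5625,v/1.5625,z)
A=(g(693,264,.033)+g(778,283,.033))/2;B=(g(642,390,.033)+g(718,408,.033))/2
print("ribs",A,B,"mid",(A+B)/2,np.linalg.norm(A-B)); print("ring",g(636,228,.018))
E
python3 -m crank '[0,0,0.0007,0.0169,-0.0214,0,0,0,0,0.0007,0.0169,-0.0214,0,0,0,0,0.0007,0.0169,-0.0214,0,0,0,0,0.0007,0.0169,-0.0214,0,0,0,0,0.0007,0.0169,-0.0214,0,0,0,0,0.0007,0.0169,-0.0214,0,0,0,0,0.0007,0.0169,-0.0214,0,0,0,0,0.0007,0.0169,-0.0214,0,0,0,0,0.0007,0.0169,-0.0214,0,0,0,0,0.0007,0.0169,-0.0214,0,0,0,0,0.0007,0.0169,-0.0214,0,0,0,0,0.0007,0.0169,-0.0214,0,0,0,0,0.0007,0.0169,-0.0214,0,0,0,0,0.0007,0.0169,-0.0214,0,0,0,0,0,0,0,0,0,0,0,0,0,0,0,0]' 30; python3 - <<'E'
from h import *
go(.667,-.170,.042,-7.2)
d=snap("wrist","w11"); np.save("w11.npy",d,allow_pickle=True)
f=d["frame"].astype(int)
E
```

```text
camc [ 0.412897   -0.07052106  0.32851652]
ribs [ 0.66829296 -0.10857259  0.033     ] [ 0.65210233 -0.21139142  0.033     ] mid [ 0.66019765 -0.159982    0.033     ] 0.10408577464865747
ring [ 0.59253126 -0.08415543  0.018     ]
time_s: 27.25
position: [0.6661, -0.1693, 0.1154]
tool_rot: [[0.992, -0.126, -0.003], [-0.126, -0.992, 0.001], [-0.003, -0.001, -1.0]]
ft_force: [-0.9, 1.1, -0.0]
grip_width: 0.0161
t 27.25 pos [ 0.6661 -0.1693  0.1154] xyaw -7.24 zt [-0.003  0.001 -1.   ] F [-0.9  1.1 -0. ] w 0.0161 q [-24.  42.  60.   0.  78. -17.]
d [ 0.0009 -0.0007 -0.0734] dyaw 0.04 rad 0.0007
scale 1.5625 box None
```

View pics/w11.png

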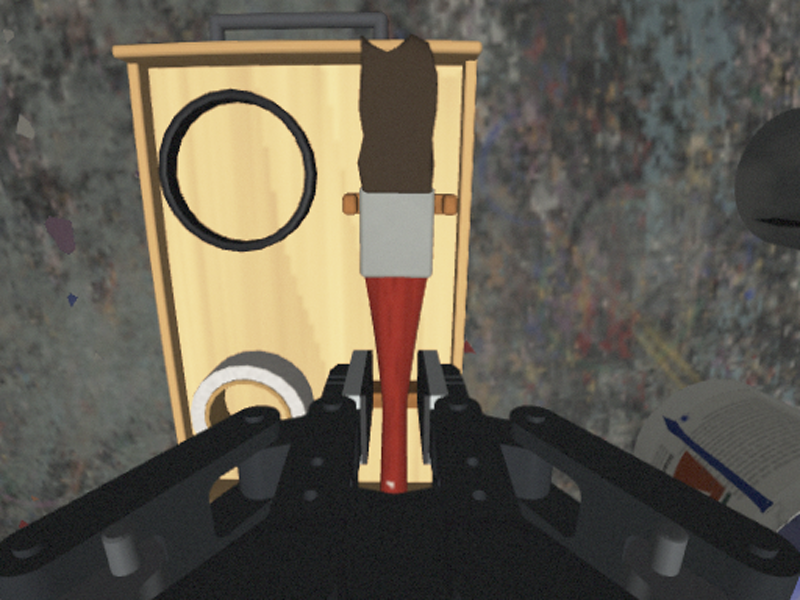

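The horns at (350,204) and (451,204) flank the ferrule, with the brush at column 396 against a notch mid of 400. The ring is at (238,170).

```bash
python3 - <<'E'
from h import *
d=np.load("w11.npy",allow_pickle=True).item(); k=1.5625
g=lambda u,v,z:p2w(d,u/k,v/k,z)
R=np.array([[.992,-.126,0],[-.126,-.992,0],[0,0,-1]]);p=np.array([.6661,-.1693,.1154])
for n,q in dict(far=(g(297,44,.028)),hornmid=g(400.5,195,.033),ring=g(238,170,.018),ringL=g(160,170,.018),ringR=g(316,170,.018),ringT=g(238,91,.018),ringB=g(238,250,.018),bristle=g(397,38,.1054)).items(): print(n,np.round(q,4),"tool",np.round(R.T@(q-p),4))
E
```

```text
far [ 0.6382 -0.0337  0.028 ] tool [-0.0448 -0.131   0.0874]
hornmid [ 0.6769 -0.1075  0.033 ] tool [ 0.0029 -0.0627  0.0824]
ring [ 0.5961 -0.0845  0.018 ] tool [-0.0802 -0.0753  0.0974]
ringL [ 0.5553 -0.0787  0.018 ] tool [-0.1214 -0.076   0.0974]
ringR [ 0.6359 -0.09    0.018 ] tool [-0.04   -0.0749  0.0974]
ringT [ 0.6038 -0.0474  0.018 ] tool [-0.0772 -0.1131  0.0974]
ringB [ 0.5873 -0.125   0.018 ] tool [-0.0838 -0.034   0.0974]
bristle [ 0.6809 -0.0607  0.1054] tool [ 0.001  -0.1096  0.01  ]
```

```bash
python3 -m crank '[0,0,0,0.002,0.001,-0.03,0, 0,0,0,0,0,-0.02,0, 0,0,0,0,0,-0.012,0, 0,0,0,0,0,-0.006,0, 0,0,0,0,0,-0.003,0, 0,0,0,0,0,0,0]' 30; python3 -m crank '[0,0,0,0,0,-0.0015,0, 0,0,0,0,0,0,0]'; python3 -c "
from h import *
st()"
```

```text
time_s: 27.9
position: [0.669, -0.1684, 0.0468]
tool_rot: [[0.992, -0.125, 0.001], [-0.125, -0.992, -0.0], [0.001, 0.0, -1.0]]
ft_force: [-0.2, -0.6, -0.2]
grip_width: 0.0162
time_s: 28.1
position: [0.669, -0.1685, 0.0453]
tool_rot: [[0.992, -0.126, 0.001], [-0.126, -0.992, -0.0], [0.001, 0.0, -1.0]]
ft_force: [0.2, -1.0, -0.5]
grip_width: 0.0156
t 28.1 pos [ 0.669  -0.1685  0.0453] xyaw -7.21 zt [ 0.001 -0.    -1.   ] F [ 0.2 -1.  -0.5] w 0.0156 q [-24.  46.  64.   0.  70. -17.]
```

```bash
python3 -m crank '[0,0,0,0,0,-0.0015,0, 0,0,0,0,0,-0.001,0, 0,0,0,0,0,0,0]'; python3 -m crank '[0,0,0,0,0,-0.001,0, 0,0,0,0,0,0,0]'; python3 -m crank '[0,0,0,0,0,-0.001,0, 0,0,0,0,0,0,0]'
```

```text
time_s: 28.4
position: [0.6688, -0.1684, 0.0423]
tool_rot: [[0.992, -0.125, -0.0], [-0.125, -0.992, 0.0], [-0.0, -0.0, -1.0]]
ft_force: [0.3, -0.5, 0.1]
grip_width: 0.0158
time_s: 28.6
position: [0.6689, -0.1685, 0.0421]
tool_rot: [[0.992, -0.125, 0.0], [-0.125, -0.992, -0.0], [0.001, 0.0, -1.0]]
ft_force: [-2.0, 1.2, 4.4]
grip_width: 0.0158
time_s: 28.8
position: [0.6689, -0.1685, 0.042]
tool_rot: [[0.992, -0.125, 0.001], [-0.125, -0.992, -0.001], [0.001, 0.0, -1.0]]
ft_force: [-4.1, 1.6, 11.0]
grip_width: 0.0159
```

Contact came at the predicted height of 0.042, with force rising to 11 N. Releasing the brush and going to the lidded tub.

```bash
python3 -m crank '[0,0,0,0,0,0,35, 0,0,0,0,0,0,45, 0,0,0,0,0,0,50, 0,0,0,0,0,0.02,50, 0,0,0,0,0,0.03,50, 0,0,0,0,0,0.04,60, 0,0,0,0,0,0.04,100, 0,0,-0.02,-0.0218,-0.016,0,100, 0,0,-0.02,-0.0218,-0.016,0,100, 0,0,-0.02,-0.0218,-0.016,0,100, 0,0,-0.02,-0.0218,-0.016,0,100, 0,0,-0.02,-0.0218,-0.016,0,100, 0,0,-0.02,-0.0218,-0.016,0,100, 0,0,-0.02,-0.0218,-0.016,0,100, 0,0,-0.02,-0.0218,-0.016,0,100, 0,0,-0.02,-0.0218,-0.016,0,100, 0,0,-0.02,-0.0218,-0.016,0,100, 0,0,-0.02,-0.0218,-0.016,0,100, 0,0,-0.02,-0.0218,-0.016,0,100,0,0,0,0,0,0,100]'; python3 -m crank '[0,0,0,0,0,0,100]'; python3 - <<'E'
from h import *
go(.4075,-.360,.059,-21)
d=snap("wrist","w12"); np.save("w12.npy",d,allow_pickle=True)
g=cv2.cvtColor(d["frame"],cv2.COLOR_RGB2GRAY); print("pred",w2p(d,(.4075,-.36,.078)))
c=cv2.HoughCircles(cv2.medianBlur(g,3),cv2.HOUGH_GRADIENT,1,20,param1=100,param2=25,minRadius=18,maxRadius=70); 
for x in c[0][:10]: print(x,np.round(p2w(d,x[0],x[1],.078),4),"diam",np.linalg.norm(p2w(d,x[0]-x[2],x[1],.078)-p2w(d,x[0]+x[2],x[1],.078)))
E
```

```text
time_s: 30.8
position: [0.4054, -0.362, 0.1702]
tool_rot: [[0.933, -0.361, -0.001], [-0.361, -0.933, -0.0], [-0.0, 0.0, -1.0]]
ft_force: [1.0, 0.5, 0.0]
grip_width: 0.0854
time_s: 30.9
position: [0.4071, -0.3606, 0.1703]
tool_rot: [[0.934, -0.358, 0.0], [-0.358, -0.934, 0.0], [0.0, -0.0, -1.0]]
ft_force: [0.9, 0.9, -0.4]
grip_width: 0.0853
t 30.9 pos [ 0.4071 -0.3606  0.1703] xyaw -21.01 zt [ 0.  0. -1.] F [ 0.9  0.9 -0.4] w 0.0853 q [-54.  25.  82.   0.  73. -33.]
d [ 0.0004  0.0006 -0.1113] dyaw 0.01 rad 0.0001
scale 1.5625 box None
pred [252.63891234 200.02033852]
[252.5 194.5  38.5] [ 0.4091 -0.3554  0.078 ] diam 0.06458534379376339
[272.5 214.5  66.1] [ 0.4187 -0.3782  0.078 ] diam 0.11355910035255856
[219.5 261.5  49.4] [ 0.3588 -0.4034  0.078 ] diam 0.08945787337699439
[187.5 262.5  47.4] [ 0.3313 -0.394   0.078 ] diam 0.0866174648947751
[183.5 238.5  52.9] [ 0.3379 -0.3712  0.078 ] diam 0.0941607505790577
[172.5 299.5  62.8] [ 0.301 -0.425  0.078] diam 0.1212574247536083
[380.5 184.5  56.2] [ 0.5127 -0.3859  0.078 ] diam 0.09733351430663867
[184.5 197.5  48.5] [ 0.3547 -0.3373  0.078 ] diam 0.08254218476075299
[253.5 223.5  50.7] [ 0.4006 -0.38    0.078 ] diam 0.08772376744864957
[240.5 269.5  38.6] [ 0.3735 -0.4177  0.078 ] diam 0.07035286108804359
```

The lid circle is detected at raw (252.5,194.5), 65 mm across, and lines up with the jaw centre line. Descending.

```bash
python3 -m crank '[0,0,0,0.0012,0.0025,-0.03,100, 0,0,0,0,0,-0.03,100, 0,0,0,0,0,-0.02,100, 0,0,0,0,0,-0.015,100, 0,0,0,0,0,-0.012,100, 0,0,0,0,0,-0.008,100, 0,0,0,0,0,0,100]'; python3 -m crank '[0,0,0,0,0,0,60, 0,0,0,0,0,0,40, 0,0,0,0,0,0,40, 0,0,0,0,0,0,40, 0,0,0,0,0,0,40]' 50; python3 -m crank '[0,0,0,0,0,0.01,40, 0,0,0,0,0,0.03,40, 0,0,0,0,0,0.03,40, 0,0,0,0,0,0.02,40, 0,0,0,0,0,0,40, 0,0,0,0,0,0,40]'; python3 -c "
from h import *
go(.5925,-.0855,.063,-7.2)"
```

```text
time_s: 31.65
position: [0.4086, -0.3575, 0.0546]
tool_rot: [[0.934, -0.357, -0.001], [-0.357, -0.934, 0.001], [-0.001, -0.001, -1.0]]
ft_force: [-0.2, 0.1, 1.8]
grip_width: 0.0852
time_s: 32.15
position: [0.4086, -0.3583, 0.0565]
tool_rot: [[0.934, -0.358, 0.001], [-0.358, -0.934, -0.002], [0.001, 0.001, -1.0]]
ft_force: [-2.4, 1.2, 5.8]
grip_width: 0.0585
time_s: 32.75
position: [0.4082, -0.3576, 0.1451]
tool_rot: [[0.934, -0.358, -0.0], [-0.358, -0.934, 0.0], [-0.0, -0.0, -1.0]]
ft_force: [0.9, 0.2, -2.6]
grip_width: 0.0583
t 32.75 pos [ 0.4082 -0.3576  0.1451] xyaw -20.96 zt [-0.  0. -1.] F [ 0.9  0.2 -2.6] w 0.0583 q [-54.  26.  85.  -0.  69. -33.]
d [ 0.1843  0.2721 -0.0821] dyaw 13.76 rad 0.2401
```

```bash
python3 -m crank '[0,0,0.02,0.0153,0.0226,0,40, 0,0,0.02,0.0153,0.0226,0,40, 0,0,0.02,0.0153,0.0226,0,40, 0,0,0.02,0.0153,0.0226,0,40, 0,0,0.02,0.0153,0.0226,0,40, 0,0,0.02,0.0153,0.0226,0,40, 0,0,0.02,0.0153,0.0226,0,40, 0,0,0.02,0.0153,0.0226,0,40, 0,0,0.02,0.0153,0.0226,0,40, 0,0,0.02,0.0153,0.0226,0,40, 0,0,0.02,0.0153,0.0226,0,40, 0,0,0.02,0.0153,0.0226,0,40,0,0,0,0,0,-0.02,40,0,0,0,0,0,-0.02,40,0,0,0,0,0,-0.012,40,0,0,0,0,0,0,40]'; python3 -m crank '[0,0,0,0,0,0,40]'; python3 - <<'E'
from h import *
go(.592,-.087,.0615,-7.2)
d=snap("wrist","w13"); np.save("w13.npy",d,allow_pickle=True)
E
```

```text
time_s: 34.35
position: [0.5908, -0.0864, 0.0907]
tool_rot: [[0.992, -0.126, -0.005], [-0.126, -0.992, 0.002], [-0.005, -0.001, -1.0]]
ft_force: [-0.2, 0.4, -1.8]
grip_width: 0.0583
time_s: 34.45
position: [0.592, -0.0869, 0.0933]
tool_rot: [[0.992, -0.126, -0.0], [-0.126, -0.992, 0.0], [-0.0, -0.0, -1.0]]
ft_force: [0.2, -0.6, -2.0]
grip_width: 0.0585
t 34.45 pos [ 0.592  -0.0869  0.0933] xyaw -7.23 zt [-0.  0. -1.] F [ 0.2 -0.6 -2. ] w 0.0585 q [-20.  35.  79.   0.  66. -12.]
d [-0.     -0.0001 -0.0318] dyaw 0.03 rad 0.0005
scale 1.5625 box None
```

Underside is at about 0.037, above the ring. Lowering through the rim and feeling for contact.

```bash
python3 -m crank '[0,0,0,0,0,-0.01,40,0,0,0,0,0,-0.008,40,0,0,0,0,0,-0.005,40,0,0,0,0,0,0,40]';python3 -m crank '[0,0,0,0,0,-0.005,40,0,0,0,0,0,-0.002,40,0,0,0,0,0,0,40]'; python3 -m crank '[0,0,0,0,0,-0.0015,40,0,0,0,0,0,0,40]'
```

```text
time_s: 34.9
position: [0.5916, -0.0866, 0.0694]
tool_rot: [[0.992, -0.126, -0.002], [-0.126, -0.992, 0.001], [-0.002, -0.0, -1.0]]
ft_force: [-0.6, -1.1, -1.7]
grip_width: 0.0586
time_s: 35.2
position: [0.5919, -0.0867, 0.063]
tool_rot: [[0.992, -0.125, -0.0], [-0.125, -0.992, 0.0], [-0.0, -0.0, -1.0]]
ft_force: [-0.6, -0.1, -2.2]
grip_width: 0.0585
time_s: 35.4
position: [0.5922, -0.0868, 0.0625]
tool_rot: [[0.992, -0.125, 0.001], [-0.125, -0.992, -0.0], [0.001, 0.0, -1.0]]
ft_force: [-2.2, 0.2, 3.8]
grip_width: 0.0587
```

Contact is at the floor height expected (0.0565 + 0.006). Release, retreat, and a last look.

```bash
python3 -m crank '[0,0,0,0,0,0,75,0,0,0,0,0,0,90,0,0,0,0,0,0,100,0,0,0,0,0,0,100,0,0,0,0,0,0.02,100,0,0,0,0,0,0.04,100,0,0,0,0,0,0.04,100,0,0,0,0,0,0.03,100,0,0,0,-0.02,-0.03,0,100,0,0,0,-0.02,-0.03,0,100,0,0,0,-0.02,-0.03,0,100,0,0,0,-0.02,-0.03,0,100,0,0,0,-0.02,-0.03,0,100,0,0,0,-0.02,-0.03,0,100,0,0,0,-0.02,-0.03,0,100,0,0,0,-0.02,-0.03,0,100,0,0,0,-0.02,-0.03,0,100,0,0,0,-0.01,-0.03,0,100]'; python3 - <<'E'
from h import *
st(); t=get_image("top")["frame"][:,:,::-1]; s=get_image("scene")["frame"][:,:,::-1]
a=cv2.resize(t[105:185,85:365],(800,229),interpolation=cv2.INTER_CUBIC)
b=cv2.resize(s[140:260,230:370],(430,369),interpolation=cv2.INTER_CUBIC)
c=np.zeros((600,800,3),np.uint8); c[:229]=a; c[231:600,:430]=b; c[231:511,432:800]=cv2.resize(s,(368,280)); cv2.imwrite("pics/fin.png",c)
E
```

```text
time_s: 37.2
position: [0.4006, -0.3879, 0.192]
tool_rot: [[0.992, -0.126, -0.0], [-0.126, -0.992, 0.0], [-0.0, -0.0, -1.0]]
ft_force: [1.1, -0.0, 0.3]
grip_width: 0.0855
t 37.2 pos [ 0.4006 -0.3879  0.192 ] xyaw -7.25 zt [-0.  0. -1.] F [ 1.1 -0.   0.3] w 0.0855 q [-56.  25.  78.  -0.  77. -49.]
```

View pics/fin.png

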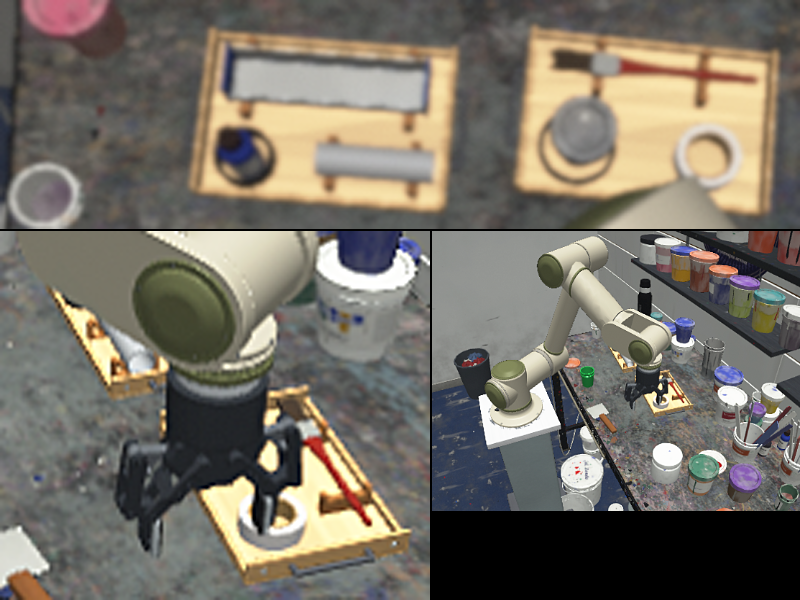

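The last picture shows:
- the coater in its ribs, the film at (375,160) on both cradles, and the bottle in the cup at (240,150)
- the brush in its notches and the tub in the ring at (583,130)
- the open tub unmoved at (44,195)

One numeric check that the tub and bottle stand upright, then I hand in.

```bash
python3 - <<'E'
from h import *
t=get_image("top"); F=lambda p:np.round((w2p(t,p)-[85,105])*[2.857,2.8625])
print("lid exp",F((.590,-.087,.084)),"seen 584,131; cap exp",F((.585,.257,.094)),"seen 229,138")
close_job()
E
```

```text
lid exp [583. 125.] seen 584,131; cap exp [229. 135.] seen 229,138
the job is handed in; nothing more can be done
```

Both kits are packed in the order asked and the job is handed in at about 37 s of the 136 s allowed. `close_job()` gave no verdict.

- **Stencil kit:** the coater lies open side up in its two ribs and the film in both V cradles. The bottle stands in the black cup.
- **Touch-up kit:** the brush lies in both notches and the lidded tub stands in the low ring. The open tub was not touched and looks unmoved.

**Last checks:**
- The closing top view shows all five items in place. The bottle, brush and tub met their supports at the expected height, with light contact forces (under 13 N at every placing).
- The tub's lid and the bottle's cap were within 6 and 3 px of the pixels I worked out for upright standing, on a picture enlarged about 2.9 times. That is a few mm, within the clearances.
- The scene camera gave no second view, because the arm hid most of both trays.

**One disagreement:** the wrist and top cameras differed by about 4 to 7 mm on the tray positions. The film shifting slightly as it settled in the cradles showed the true tray position was further in x than the top view said. I therefore aimed between the two, within the play of each seat.

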